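Push the vial rack home into the reader corner

ROBOT

A 6-joint arm with a two-finger parallel gripper is mounted at the origin on the work surface. World frame = base frame: x ahead of the robot, y to its left, z up, the work surface at z = 0. Lengths are in m, angles in degrees, forces in N, time in s.
With the tool pointing down it reaches from about 0.3 to 0.875 m from the base axis. Payload 6.4 kg.
Tool frame: the origin (TCP) lies midway between the tips of the shut fingers; the grasp point (between the pads) lies 19 mm behind it; z points along the fingers, y is the line along which they close (so a half turn about z gives the same grasp; the last joint's range is limited). The gripper opens to 85 mm and grips with 20 to 120 N. Pads are 22 mm wide; open, the fingers measure 114 mm over their backs; the gripper's body (76 mm by 85 mm) begins 54 mm behind the grasp point. The pads swing forward as they close: fully open they stand 13 mm farther back than shut.
Start: joints at [-11.82, 10.359, 92.074, -0, 77.567, -11.82], TCP at [0.575, 0, 0.231] pointing down, gripper open.
Joint ranges: [-171.53, 171.53], [-51.25, 118.39], [17.06, 147.69], [-65.23, 245.23], [0, 150.52], [-178.68, 178.68]. Speed limits (degrees/s): [147.25, 147.25, 172.46, 180, 180, 180].

INTERFACE

Orientations are given as [roll, pitch, yaw] about the fixed x, y, z axes, in that order (R = Rz(yaw) Ry(pitch) Rx(roll)).
In Python, from cell import manip, cams gives the robot as it stands. Calls block until the motion is done:
- manip.move_ptp(position, orientation): joint-space move of the TCP to a pose.
- manip.move_linear(position, orientation=None, speed=0.15): straight line of the TCP; orientation=None keeps the orientation; speed is the mean speed in m/s.
- manip.move_joints(angles): joint-space move.
- manip.grip(opening): finger opening in m; the grip force is fixed at half the most; returns when the fingers have stopped.
- manip.sleep(seconds).
- manip.solve_ik(position, orientation): joint angles nearest the present ones, or None.
- manip.sense(): the state.
- cams.grab_frame(name): name is "scene" or "side" or "wrist"; returns a dict with "img" (384x512x3 uint8, red, green, blue), "depth" (384x512 float32, m along the optical axis (not along the pixel's ray), 0 where there is no reading), "camera_matrix" (3x3 intrinsics, pixels), "pose" (4x4, takes a point from camera to world coordinates). Camera axes: x right, y up, looking along -z (the intrinsics and any distortion apply to the point x, -y, -z); pixel columns grow to the right and rows downward; lengths in m; the calibration is good to about 2 mm. A picture is of the moment at which its call begins.
A pose or a line that the arm cannot do raises manip.Unreachable and nothing moves.
- manip.job_done(): hands the job in, once; it reports no verdict.
The state is a dict: "time": time; "joint_pos": joint angles; "dq": joint speeds; "tau": joint torques, N m; "position": TCP position; "tcp_rot": TCP orientation; "contact_force": force on the tool from outside, world axes, zero at the start; "moment": the same for the moment, N m; "finger_gap": finger opening in m.
Only numpy, scipy, OpenCV 4.12 (cv2) and the standard library are available. Lean on these libraries where they do the work, as an engineer would, in place of code of your own. Each camera call takes 0.05 s, during which the arm holds its last target. There are 200 camera calls.

TASK

With the fingertips, push the blue vial rack along the bench, without lifting or tipping it, fully home into the corner of the L-shaped metal fence: one long side flush against the long fence and one end against the short fence. Leave the grey rack and everything else on the bench where it stands.

Things in the scene. Friction and masses are not known exactly. Their poses are not given: they have to be found in the camera images.
- blue_rack: The rack to push: loose bright blue block with white-capped vials, 76 mm along x, 110 mm along y (long sides), 30 mm high; vials fixed in it reach 40 mm. About 0.22 kg. Origin: centre of its underside, z up; a half turn makes no difference. A push of 1 to 4 N slides it. It starts in the open on the robot's side of the long fence, turned at most 0.35 rad from the fence's axes.
- grey_rack: A like rack in grey with black caps, loose, to be left alone: 76 mm along x, 110 mm along y (long sides), 30 mm high; vials fixed in it reach 40 mm. About 0.22 kg. Origin: centre of its underside, z up; a half turn makes no difference. It stands beside the blue one, left or right; the blue one can slide along the fence past it.
- fence: Fixed rigid L-shaped aluminium fence, 25 mm high, 12 mm thick. Origin: at bench height, middle of the long fence's inner face (500 mm long, along y). x points away from the robot, into the long fence. The short fence (110 mm) runs to -x at the -y end. A black reader box 38 mm high is fixed behind the long fence.
- corner (a point): Inner corner of the fence at bench height, axes as the fence's: long fence's inner face on x = 0 (towards +y), short fence's inner face on y = 0 (towards -x); free area x < 0, y > 0. A rack fully home has its centre at x = -38 mm, y = 55 mm here; thin yellow paint on the bench marks the place.
- amber_bottle: Amber glass bottle, 64 mm across, 140 mm high, loose bystander on the left; origin under its centre.
- beaker: Glass beaker, 66 mm across, 85 mm high, loose bystander on the left; origin under its centre.
- small_jar: Small capped jar, 40 mm across, 50 mm high, loose bystander at the left; origin under its centre.
- vial: One larger amber vial standing alone, 22 mm across, 52 mm high, loose bystander at the right; origin under its centre.
- white_bottle: White plastic bottle with red cap, 60 mm across, 130 mm high, loose bystander on the right; origin under its centre.
- screwdriver: Screwdriver with orange handle, 170 mm long, lying loose on the right; its x axis runs from handle to tip.
Things that resemble listed ones, but are neither listed nor needed, are in the scene too. Of the things that look like the blue_rack, the largest one is meant.

How it is judged:
By the outcome, as a careful person would: the job done as asked, in the order asked, and still so for the second after the job is handed in, with the robot touching nothing.
It also fails if it takes over 59 s, if anything falls off the work surface, if the arm or the gripper's body presses on something with over 40 N, if the wrist force passes 120 N, or if a joint passes its speed limit or range.

## Working session

There is one attempt and no reset: what is moved stays moved. The work goes in short steps, each a Python script; the robot and the scene stay as the last script left them, time stands still between calls to the robot, and variables do not carry over. Pictures are saved under pics/ and viewed, on a budget of 10 in all, crops included, one or two more only if the job needs it, and the job is handed in when it is done.

```bash
ls; mkdir -p pics; python3 - <<'E'
from cell import manip, cams
import cv2, numpy as np
for n in ("scene","side"):
    f=cams.grab_frame(n); cv2.imwrite(f"pics/a_{n}.png",cv2.cvtColor(f["img"],cv2.COLOR_RGB2BGR)); np.savez(f"pics/a_{n}.npz",**f)
    print(n,f["pose"].round(3).tolist(),f["camera_matrix"].round(1).tolist(),[k for k in f])
print(manip.sense())
E
```

```text
pics
scene [[-0.873, -0.243, 0.423, 0.936], [0.488, -0.471, 0.735, 0.765], [0.021, 0.848, 0.53, 0.588], [0.0, 0.0, 0.0, 1.0]] [[361.1, 0.0, 253.8], [0.0, 361.1, 189.7], [0.0, 0.0, 1.0]] ['img', 'depth', 'camera_matrix', 'pose']
side [[0.785, 0.404, -0.469, -0.137], [-0.619, 0.49, -0.614, -0.817], [-0.018, 0.772, 0.635, 0.894], [0.0, 0.0, 0.0, 1.0]] [[396.0, 0.0, 248.6], [0.0, 396.0, 184.0], [0.0, 0.0, 1.0]] ['img', 'depth', 'camera_matrix', 'pose']
{'time': 0.1, 'joint_pos': array([-1.18195644e+01,  1.03993224e+01,  9.21243139e+01, -2.16946973e-03,
        7.75681227e+01, -1.18205479e+01]), 'dq': array([-0.01228951, -0.13548178, -0.03985459,  0.08269599, -0.02953981,
        0.02169524]), 'tau': array([-2.02498759e-04, -4.45872438e+01, -3.52238703e+01, -4.27332343e-04,
        4.16999465e-03,  3.20961749e-05]), 'position': array([5.74510271e-01, 1.13511271e-04, 2.30471308e-01]), 'tcp_rot': array([-1.79909753e+02, -1.67236066e-02,  9.00014391e+01]), 'contact_force': array([0.08047883, 0.18192865, 0.45674264]), 'moment': array([-0.02087402,  0.02865565, -0.03334629]), 'finger_gap': 0.08503611893780347}
```

View pics/a_scene.png

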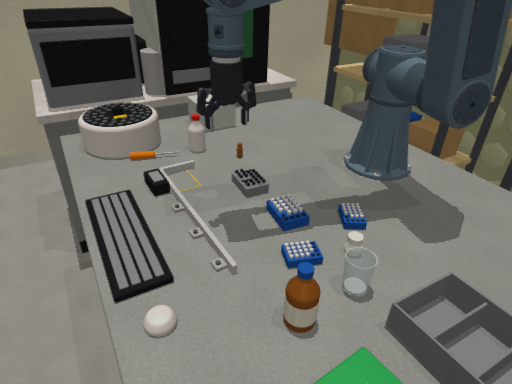

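View pics/a_side.png

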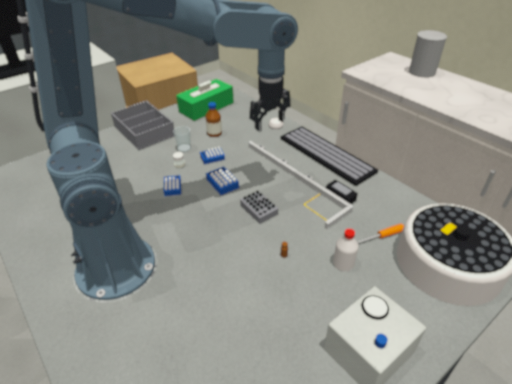

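The scene view shows the target, the largest blue rack, at about (287,211). Smaller lookalikes are at (352,216) and (302,253). The grey rack at (250,181) stands between the target and the short fence on the robot's side. The fence runs from its corner near (165,172) to (230,263), with the yellow mark at (190,182). The side view agrees. Next I'll measure these.

```bash
cat > h.py <<'E'
import numpy as np, cv2
def world(f):
    K=f["camera_matrix"];T=f["pose"];d=f["depth"];v,u=np.indices(d.shape)
    P=np.stack([(u-K[0,2])/K[0,0]*d,-(v-K[1,2])/K[1,1]*d,-d],-1)
    W=P@T[:3,:3].T+T[:3,3]; W[d==0]=np.nan; return W
def rays(f,uv,z):
    K=f["camera_matrix"];T=f["pose"];uv=np.asarray(uv,float).reshape(-1,2)
    r=np.c_[(uv[:,0]-K[0,2])/K[0,0],-(uv[:,1]-K[1,2])/K[1,1],-np.ones(len(uv))]@T[:3,:3].T
    return T[:3,3]+r*((z-T[2,3])/r[:,2])[:,None]
def rect(p): # centre,size,angle of long side from +y mod 180 (deg, ccw)
    p=np.asarray(p,np.float32); c,s,a=cv2.minAreaRect((p*1000)); b=cv2.boxPoints((c,s,a))
    e=max((b[1]-b[0],b[2]-b[1]),key=np.linalg.norm); t=np.degrees(np.arctan2(-e[0],e[1])); t=(t+90)%180-90
    return np.round(c,1),np.round(s,1),round(float(t),2)
def comps(m,minpx=60):
    n,l,st,c=cv2.connectedComponentsWithStats(m.astype(np.uint8))
    return [(l==i) for i in range(1,n) if st[i,4]>=minpx]
E
python3 - <<'E'
from h import *
for n in ("scene","side"):
    f=dict(np.load(f"pics/a_{n}.npz")); W=world(f); hsv=cv2.cvtColor(f["img"],cv2.COLOR_RGB2HSV)
    H,S,V=[hsv[...,i].astype(int) for i in range(3)]; z=W[...,2]; x=W[...,0]; y=W[...,1]
    ok=(x>.2)&(x<.9)&(abs(y)<.5)
    print(n,"bench z",np.nanmedian(z[ok]))
    for m in comps(cv2.morphologyEx(((H>100)&(H<130)&(S>150)&ok).astype(np.uint8),cv2.MORPH_CLOSE,np.ones((5,5)))>0):
        t=m&(z>.022); print("blue px",m.sum(),np.argwhere(m).mean(0)[::-1].round(),rect(W[t][:,:2]),"zmax",np.nanpercentile(z[t],[50,95]).round(3))
    for m in comps(ok&(z>.012)&(z<.06)):
        t=m&(z>.018);print("obj px",m.sum(),np.argwhere(m).mean(0)[::-1].round(),rect(W[t][:,:2]),"z",np.nanpercentile(z[t],[50,95]).round(3))
    m=ok&(H>18)&(H<35)&(S>120)&(z<.012); 
    for c in comps(m,10): print("yellow",c.sum(),np.argwhere(c).mean(0)[::-1].round(),rect(W[c][:,:2]))
E
```

```text
scene bench z 0.000996217679361533
blue px 604 [288. 218.] (array([456.6, 115.6]), array([106.9,  75.8]), -5.66) zmax [0.03  0.032]
blue px 373 [351. 220.] (array([309. , 209.3]), array([80.2, 57.3]), -29.0) zmax [0.024 0.03 ]
blue px 839 [303. 259.] (array([551.2, 336.8]), array([221.5,  88.5]), -26.83) zmax [0.028 0.14 ]
obj px 961 [130. 147.] (array([ 744.9, -448.1]), array([111.9, 220.8]), 87.77) z [0.036 0.057]
obj px 202 [196. 142.] (array([ 520.1, -382.9]), array([30.4, 58.8]), 68.78) z [0.04  0.058]
obj px 67 [239. 149.] (array([ 406.8, -267.3]), array([15.4, 18.5]), 67.83) z [0.037 0.054]
obj px 1360 [184. 203.] (array([705.4, -32.9]), array([525.8, 165. ]), -10.5) z [0.026 0.041]
obj px 635 [249. 180.] (array([469.3, -75.2]), array([113.3,  77.5]), -1.92) z [0.032 0.041]
obj px 4173 [132. 242.] (array([852.6,   1.5]), array([ 94.9, 398.3]), 0.05) z [0.02  0.022]
obj px 907 [287. 211.] (array([456.1, 114.4]), array([111. ,  76.5]), -5.66) z [0.031 0.041]
obj px 508 [352. 214.] (array([306.2, 206.6]), array([88. , 60.1]), -30.44) z [0.025 0.032]
obj px 253 [353. 240.] (array(
[... 1600 characters left out ...]
00.5]), array([33.2, 35.6]), 54.04) z [0.044 0.05 ]
obj px 513 [222. 180.] (array([450.4, 110. ]), array([116.3,  77.5]), -6.49) z [0.029 0.039]
obj px 287 [172. 184.] (array([301.9, 203. ]), array([87.7, 58.4]), -30.46) z [0.023 0.03 ]
obj px 666 [258. 206.] (array([464.3, -78.9]), array([117.5,  80.2]), -5.15) z [0.03  0.039]
obj px 210 [388. 231.] (array([ 700.8, -414. ]), array([21.4, 96. ]), 75.63) z [0.022 0.025]
obj px 70 [399. 249.] (array([ 651.6, -479.3]), array([64.2,  4.7]), -50.96) z [0.037 0.054]
obj px 92 [284. 248.] (array([ 396.6, -274.6]), array([17.6, 19.7]), 59.01) z [0.039 0.052]
obj px 251 [343. 261.] (array([ 493.7, -412.2]), array([26.2, 58.6]), 32.82) z [0.039 0.058]
```

```bash
python3 - <<'E'
from h import *
for n in ("scene","side"):
    f=dict(np.load(f"pics/a_{n}.npz")); W=world(f); z=W[...,2]
    sel=(W[...,0]>.55)&(W[...,0]<.79)&(W[...,1]>-.32)&(W[...,1]<.26)&(z>.021)&(z<.0285)
    P=W[sel][:,:2]
    # long fence: robust line x=a+b*y with trimming
    b=-0.0;a=0
    L=P[(P[:,1]>-.1)]; L=L
    vx,vy,x0,y0=cv2.fitLine(L.astype(np.float32),cv2.DIST_HUBER,0,.001,.001).ravel()
    for _ in range(5):
        r=(L-[x0,y0])@np.array([vy,-vx]); q=L[abs(r)<.012]; vx,vy,x0,y0=cv2.fitLine(q.astype(np.float32),cv2.DIST_HUBER,0,.001,.001).ravel()
    if vy<0: vx,vy=-vx,-vy
    th=np.arctan2(-vx,vy); ex=np.array([vy,-vx]); ey=np.array([vx,vy])
    print(n,"theta",np.degrees(th),"x at y=0",x0-y0*vx/vy)
    o=np.array([x0-y0*vx/vy,0]); Q=(P-o)@np.c_[ex,ey]
    print(" long across pct",np.percentile(Q[abs(Q[:,0])<.012,0],[2,10,50,90,98]).round(4),"along",np.percentile(Q[abs(Q[:,0])<.01,1],[0,1,99,100]).round(4))
    s=Q[(Q[:,0]<-.02)]; print(" short: x",s[:,0].min(),s[:,0].max(),"y pct",np.percentile(s[:,1],[2,10,50,90,98]).round(4),len(s))
E
```

```text
scene theta 1.7542359 x at y=0 0.6851354
 long across pct [-0.0072 -0.0058 -0.0005  0.0045  0.0054] along [-0.273  -0.2624  0.2367  0.2387]
 short: x -0.12747648322790306 -0.020985111806858026 y pct [-0.2741 -0.2724 -0.2646  0.2546  0.2624] 98
side theta 1.874898 x at y=0 0.6786353
 long across pct [-0.0079 -0.0051  0.0008  0.0077  0.0111] along [-0.2751 -0.2714  0.2247  0.2279]
 short: x -0.1177743757000386 -0.020533018177692396 y pct [-0.2778 -0.2764 -0.2709 -0.266  -0.2645] 79
```

```bash
python3 - <<'E'
from cell import manip, cams
import cv2,numpy as np
manip.move_ptp([.52,-.06,.36],[180,0,90])
f=cams.grab_frame("wrist"); cv2.imwrite("pics/w1.png",cv2.cvtColor(f["img"],cv2.COLOR_RGB2BGR)); np.savez("pics/w1.npz",**f)
print(f["pose"].round(3).tolist(),manip.sense()["time"],manip.sense()["position"])
E
```

```text
[[1.0, 0.001, 0.001, 0.521], [-0.001, 0.947, 0.321, 0.023], [-0.0, -0.321, 0.947, 0.501], [0.0, 0.0, 0.0, 1.0]] 0.8083 [ 0.51958506 -0.05931827  0.35767955]
```

View pics/w1.png

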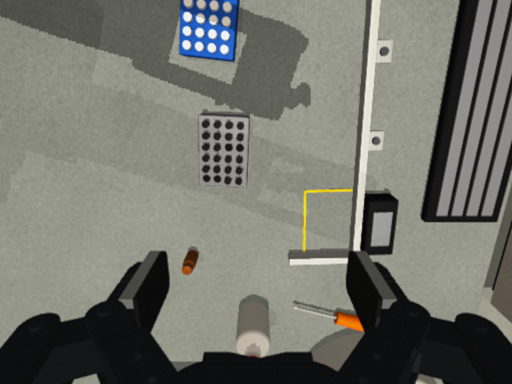

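The wrist view from above shows the grey rack at (223,150), the blue rack cut off at the top at (208,28), the yellow mark at (305–353, 190–250) and the fence's inner corner near (352,250). The blue rack's path along the fence past the grey one is clear. I'll measure from this view and compare it with the others.

```bash
cat >> h.py <<'E'
def fence(W):
    z=W[...,2]; m=(W[...,0]>.55)&(W[...,0]<.76)&(W[...,1]>-.32)&(W[...,1]<.26)&(z>.020)&(z<.0285); P=W[m][:,:2]
    L=P[(P[:,0]>.65)&(P[:,1]>-.15)&(P[:,0]<.7)]
    vx,vy,x0,y0=cv2.fitLine(L.astype(np.float32),cv2.DIST_HUBER,0,.001,.001).ravel()
    for _ in range(5):
        r=(L-[x0,y0])@np.array([vy,-vx]); q=L[abs(r)<.012]; vx,vy,x0,y0=cv2.fitLine(q.astype(np.float32),cv2.DIST_HUBER,0,.001,.001).ravel()
    if vy<0: vx,vy=-vx,-vy
    o=np.array([x0-y0*vx/vy,0]); Q=(P-o)@np.array([[vy,vx],[-vx,vy]]); l=Q[abs(Q[:,0])<.014]; s=Q[(Q[:,0]<-.02)&(Q[:,0]>-.13)&(Q[:,1]<-.2)]
    return np.degrees(np.arctan2(-vx,vy)),o,np.percentile(l[:,0],[2,50,98]).round(4),np.percentile(s[:,1],[2,50,98]).round(4)
def racks(f,W):
    hsv=cv2.cvtColor(f["img"],cv2.COLOR_RGB2HSV).astype(int); z=W[...,2]
    for m in comps((z>.012)&(z<.06)&(W[...,0]>.35)&(W[...,0]<.73),200):
        t=m&(z>.024)&(z<.036); 
        if t.sum()<100: continue
        blue=((hsv[...,0]>100)&(hsv[...,0]<130)&(hsv[...,1]>150)&m).sum()/m.sum()
        print("rack" ,rect(W[t][:,:2]),"blue %.2f"%blue,"z50 %.4f"%np.nanmedian(z[t]))
E
python3 - <<'E'
from h import *
f=dict(np.load("pics/w1.npz")); W=world(f); z=W[...,2]; x=W[...,0];y=W[...,1]
print("bench",np.nanmedian(z[(x<.6)&(z<.015)]))
print("fence",fence(W)); racks(f,W)
hsv=cv2.cvtColor(f["img"],cv2.COLOR_RGB2HSV).astype(int)
m=(hsv[...,0]>18)&(hsv[...,0]<35)&(hsv[...,1]>120)&(z<.012)&(x<.72)
m=max(comps(m,20),key=np.sum);u=rays(f,np.argwhere(m)[:,::-1],0)
print("yellow",m.sum(),rect(u[:,:2]),u.min(0),u.max(0))
for n in("scene","side"): print(n,fence(world(dict(np.load(f"pics/a_{n}.npz")))))
E
```

```text
bench -0.00039694079263785653
fence (np.float32(1.74787), array([0.68296289, 0.        ]), array([-0.0055,  0.0002,  0.0088]), array([-0.2733, -0.2661, -0.2611]))
rack (array([452.8,  95.8]), array([73.9, 76.3]), 83.92) blue 0.56 z50 0.0298
rack (array([702.7, -60.2]), array([ 47.7, 380.7]), 1.77) blue 0.00 z50 0.0251
rack (array([467.8, -75.1]), array([110. ,  76.1]), -2.95) blue 0.00 z50 0.0297
rack (array([ 626.6, -268.7]), array([101.6,  13. ]), -88.35) blue 0.00 z50 0.0249
rack (array([ 514. , -380.4]), array([23.5, 57.8]), 85.32) blue 0.00 z50 0.0302
rack (array([ 670.8, -467.2]), array([90.9,  9.8]), -58.87) blue 0.00 z50 0.0297
yellow 310 (array([ 615.4, -188. ]), array([141.9,  67.8]), -32.36) [ 0.59964848 -0.26446375  0.        ] [ 0.68124057 -0.14557795  0.        ]
scene (np.float32(1.8478094), array([0.68506962, 0.        ]), array([-0.0072, -0.0002,  0.0055]), array([-0.2742, -0.2649, -0.26  ]))
side (np.float32(1.7663255), array([0.67909384, 0.        ]), array([-0.0082,  0.0007,  0.0115]), array([-0.278 , -0.271 , -0.2643]))
```

The three views agree. The fence is turned 1.77°, with its inner corner at about (0.685, -0.261). Blue is at (0.4555, 0.1145) with yaw -5.8°, and grey is at (0.468, -0.075). First I'll push blue toward the long fence with the fingertips spread along its long side.

```bash
cat > r.py <<'E'
from cell import manip, cams
from h import *
TH=np.radians(1.77); C=np.array([.685,-.261]); EX=np.array([np.cos(TH),np.sin(TH)]); EY=np.array([-EX[1],EX[0]])
def w(xf,yf,z): p=C+EX*xf+EY*yf; return [p[0],p[1],z]
def inv(p): d=np.asarray(p)[:2]-C; return np.array([d@EX,d@EY])
def fc(): F=manip.sense()["contact_force"]; return np.array([F[:2]@EX,F[:2]@EY,F[2]])
def st(s):
    q=manip.sense(); print(s,"t%.1f"%q["time"],"tcp_f",(inv(q["position"])*1000).round(1),"z%.4f"%q["position"][2],"F",fc().round(1))
def creep(a,b,z,step,lim,ax,f0):  # from a to b in fence frame until force on axis changes by lim
    a=np.array(a,float);b=np.array(b,float);n=int(np.ceil(np.linalg.norm(b-a)/step))
    for i in range(1,n+1):
        manip.move_linear(w(*(a+(b-a)*i/n),z),speed=.03)
        if abs(fc()[ax]-f0[ax])>lim: break
    st("creep end")
Y1=1.77; Y2=91.77
E
python3 - <<'E'
from r import *
manip.grip(.05)
manip.move_ptp(w(-.31,.3824,.12),[180,0,Y1]); st("above")
manip.move_linear(w(-.31,.3824,.010),speed=.1); f0=fc(); st("down")
manip.move_linear(w(-.20,.3824,.010),speed=.06); st("mid")
manip.move_linear(w(-.105,.3824,.010),speed=.06); st("near")
creep((-.105,.3824),(-.078,.3824),.010,.002,7,0,f0)
f=cams.grab_frame("scene"); cv2.imwrite("pics/b.png",cv2.cvtColor(f["img"],cv2.COLOR_RGB2BGR))
E
```

```text
above t2.9 tcp_f [-309.1  382.2] z0.1206 F [ 0.2 -0.3  0.5]
down t4.1 tcp_f [-309.5  382.4] z0.0104 F [ 0.4 -1.1  0.3]
mid t6.1 tcp_f [-200.1  382.4] z0.0101 F [ 0.2 -0.1  0. ]
near t7.8 tcp_f [-105.1  382.4] z0.0101 F [-1.1  0.3 -0.9]
creep end t10.3 tcp_f [-87.5 382.4] z0.0098 F [-8.8 -0.7  5.5]
```

View pics/b.png

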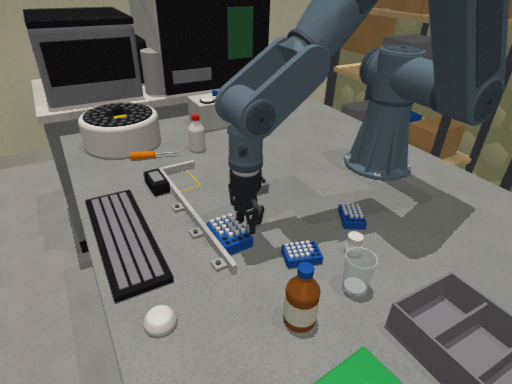

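The picture shows the blue rack at (230,232), flush along the fence. Contact came at x' = -87.5 mm, against the expected -87. Now for the end push.

```bash
python3 - <<'E'
from r import *
manip.move_linear(w(-.115,.3824,.010),speed=.08)
manip.move_linear(w(-.115,.3824,.12),speed=.2); manip.grip(.03)
manip.move_ptp(w(-.06,.44,.25),[180,0,Y2]); st("over")
f=cams.grab_frame("wrist"); cv2.imwrite("pics/w2.png",cv2.cvtColor(f["img"],cv2.COLOR_RGB2BGR))
W=world(f); hsv=cv2.cvtColor(f["img"],cv2.COLOR_RGB2HSV).astype(int);z=W[...,2]
m=(hsv[...,0]>100)&(hsv[...,0]<130)&(hsv[...,1]>150)&(z>.024)&(z<.036)&(W[...,0]>.56)
c,s,a=rect(W[m][:,:2]); print("blue f",(inv(c/1000)*1000).round(1),s,a-1.77)
E
```

```text
over t13.3 tcp_f [-60.3 439.9] z0.2494 F [-0.7  0.  -0.3]
blue f [-45.9 436.7] [ 88.7 217.6] 9.200000000000001
```

View pics/w2.png

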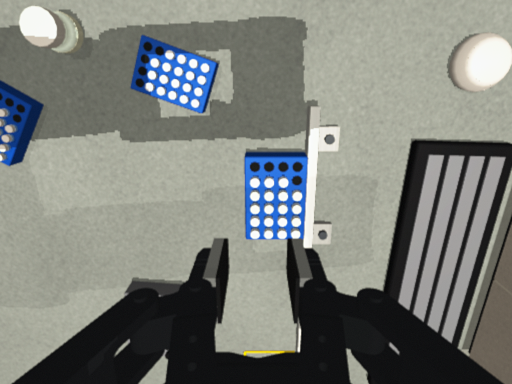

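The wrist view shows the blue rack at (276,196) parallel to the fence and touching it. My mask had merged it with the lookalike at (175,74). Nothing stands behind its end at (277,153).

```bash
python3 - <<'E'
from r import *
f=cams.grab_frame("wrist"); p=rays(f,[(246,153),(307,153),(246,239),(304,239)],.03); print([(inv(q)*1000).round(1).tolist() for q in p])
manip.move_linear(w(-.04,.488,.12),speed=.2)
manip.move_linear(w(-.04,.488,.010),speed=.1); f0=fc(); st("down")
manip.move_linear(w(-.04,.40,.010),speed=.06); st("a")
manip.move_linear(w(-.04,.27,.010),speed=.07); st("b")
manip.move_linear(w(-.04,.14,.010),speed=.07); st("c")
creep((-.04,.14),(-.04,.114),.010,.002,8,1,f0)
manip.move_linear(w(-.04,.15,.010),speed=.08)
manip.move_linear(w(-.04,.15,.12),speed=.2)
manip.move_ptp(w(-.13,.06,.12),[180,0,Y1]); manip.move_linear(w(-.13,.056,.010),speed=.1); f0=fc(); st("down2")
manip.move_linear(w(-.098,.056,.010),speed=.05)
creep((-.098,.056),(-.078,.056),.010,.002,8,0,f0)
manip.move_linear(w(-.13,.056,.010),speed=.08)
manip.move_linear(w(-.13,.056,.12),speed=.2)
manip.move_ptp(w(-.14,.20,.3),[180,0,Y2]); st("up")
f=cams.grab_frame("wrist"); cv2.imwrite("pics/w3.png",cv2.cvtColor(f["img"],cv2.COLOR_RGB2BGR)); np.savez("pics/w3.npz",**f)
W=world(f); racks(f,W); print(fence(W))
E
```

```text
[[-73.0, 445.3], [-1.1, 445.2], [-74.5, 332.2], [0.6, 332.1]]
down t15.5 tcp_f [-39.2 488.1] z0.0110 F [0.5 0.2 1.1]
a t17.1 tcp_f [-39.9 400. ] z0.0101 F [0.3 0.6 0.1]
b t19.1 tcp_f [-40.  270.1] z0.0100 F [-0.5  2.   1.8]
c t21.1 tcp_f [-40. 140.] z0.0100 F [-0.   2.1  1.8]
creep end t24.1 tcp_f [-40.  119.8] z0.0100 F [-0.1  9.7  3. ]
down2 t27.9 tcp_f [-129.4   55.6] z0.0108 F [ 0.4 -0.3 -0.4]
creep end t30.4 tcp_f [-87.5  56.1] z0.0098 F [-11.    0.4   7.3]
up t33.0 tcp_f [-140.4  199.9] z0.2984 F [ 0.5  0.5 -0.2]
rack (array([686.2, -82.6]), array([381.1, 118.2]), -14.12) blue 0.21 z50 0.0273
rack (array([468.4, -75.2]), array([110.1,  74.9]), -2.94) blue 0.00 z50 0.0298
rack (array([ 511.6, -380.7]), array([58.3, 25. ]), -88.34) blue 0.00 z50 0.0302
(np.float32(1.7254534), array([0.6828407, 0.       ]), array([-0.0057,  0.0004,  0.0089]), array([-0.2728, -0.2661, -0.2053]))
```

View pics/w3.png

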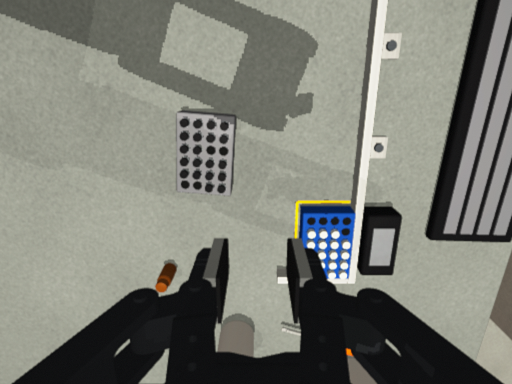

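The rack sits in the yellow mark at (327,242) and the grey rack hasn't moved. I'll give the end one more gentle seating push, then take a close look at the corner.

```bash
python3 - <<'E'
from r import *
manip.move_ptp(w(-.04,.155,.12),[180,0,Y2]); manip.move_linear(w(-.04,.155,.010),speed=.1); f0=fc()
manip.move_linear(w(-.04,.127,.010),speed=.05)
creep((-.04,.127),(-.04,.112),.010,.0015,10,1,f0)
manip.move_linear(w(-.04,.15,.010),speed=.08)
manip.move_linear(w(-.04,.15,.2),speed=.2)
manip.move_ptp(w(-.06,-.04,.22),[180,0,Y2]); st("look")
f=cams.grab_frame("wrist"); cv2.imwrite("pics/w4.png",cv2.cvtColor(f["img"],cv2.COLOR_RGB2BGR)); W=world(f)
hsv=cv2.cvtColor(f["img"],cv2.COLOR_RGB2HSV).astype(int);z=W[...,2]
m=(hsv[...,0]>100)&(hsv[...,0]<130)&(hsv[...,1]>120)&(z>.026)&(z<.034)&(W[...,0]>.56)&(W[...,0]<.75)
c,s,a=rect(W[m][:,:2]); print("blue f",(inv(c/1000)*1000).round(1),s,a-1.77,"z",np.median(z[m])); racks(f,W)
E
```

```text
creep end t37.6 tcp_f [-40.1 119.8] z0.0100 F [ 0.6 12.6  4. ]
look t40.1 tcp_f [-60.1 -38.6] z0.2189 F [-0.3  0.3 -0.5]
blue f [-37.9  53.3] [ 75.2 108.8] 0.09000000000000008 z 0.029860068714560983
rack (array([ 652.8, -208.3]), array([156.8, 131.8]), -88.25) blue 0.34 z50 0.0296
rack (array([ 406.8, -270.5]), array([13.5, 21.3]), 0.82) blue 0.00 z50 0.0306
rack (array([ 522.5, -384.7]), array([24.7, 58.6]), 55.43) blue 0.00 z50 0.0302
rack (array([ 707.2, -410. ]), array([13.9, 49.3]), 73.96) blue 0.00 z50 0.0251
rack (array([ 632.6, -506.7]), array([114.2,  13.4]), -36.35) blue 0.00 z50 0.0301
rack (array([ 371.9, -539.8]), array([43.1,  3.5]), -88.99) blue 0.00 z50 0.0299
```

View pics/w4.png

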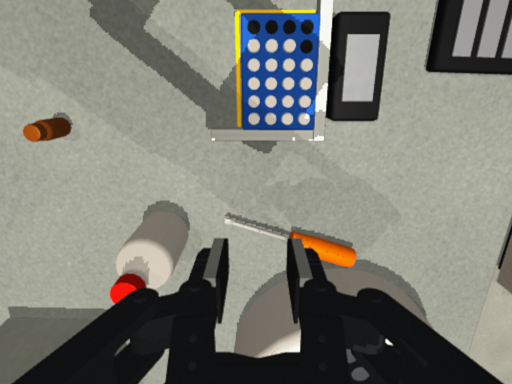

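The rack at (280,70) lies tight in the corner, touching both fences with no visible gap and level. The vial, the white bottle and the screwdriver look undisturbed. I'm handing the job in.

```bash
python3 -c "
from cell import manip
manip.job_done()"
```

```text
the job is handed in; nothing more can be done
```

The blue rack is fully home in the fence corner, and I handed the job in at about 40 s of the 59 s allowed. I pushed it into the long fence with spread fingertips and slid it along the fence past the grey rack into the short fence. A final light push on each side seated it; the most force I read was about 13 N.

**Position:** in the last close view its centre was at (-37.9, 53.3) mm in the corner frame, against a nominal (-38, 55). It was turned 0.09°, its top was level at 29.9 mm, and no gap to either fence was visible. The 1.7 mm difference in y is within my roughly 2 mm corner estimate, and both end pushes stopped firmly at the same place.

**Everything else:** the grey rack measured the same before and after, within 0.6 mm. The vial, white bottle and screwdriver looked undisturbed in the last view. I did not re-measure the amber bottle, beaker or jar at the end; the arm never came near them.

**Measurements that disagreed:** one mid-task reading of the blue rack's position was wrong because the colour mask merged it with a lookalike. I remeasured it by casting rays from its corner pixels.

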